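# Load the wax magazine

## Robot

A 6-joint arm with a two-finger parallel gripper is mounted at the origin on a cart in front of the work surface, level with it; the furniture and walls round the work are solid. World frame = base frame: x ahead of the robot, y to its left, z up, the work surface at z = 0. Lengths are in m, angles in rad, forces in N, time in s.
With the tool pointing down it reaches from about 0.3 to 0.775 m from the base axis. Payload 14.6 kg.
Tool frame: the origin (TCP) lies at the very end of the fingers, on their centre line; the grasp point (between the pads) lies 19 mm behind it; z points along the fingers, y is the line along which they close (so a half turn about z gives the same grasp; the last joint's range is limited). The gripper opens to 94 mm and grips with 3 to 60 N. Pads are 16 mm wide; open, the fingers measure 119 mm over their backs; the gripper's body (75 mm by 177 mm) begins 78 mm behind the grasp point.
Start: joints at [1.194, 0.3, 1.521, -0, 1.321, -0.067], TCP at [0.168, 0.524, 0.179] pointing down, gripper open.
Joint ranges: [-3.03, 3.03], [-0.79, 2.21], [0.23, 2.52], [-1.04, 4.18], [0, 3.07], [-2.55, 2.55]. Speed limits (rad/s): [2.22, 2.22, 2.57, 3.14, 3.14, 3.14].

## Interface

Orientations are given as [roll, pitch, yaw] about the fixed x, y, z axes, in that order (R = Rz(yaw) Ry(pitch) Rx(roll)).
In Python, from station import ctrl gives the robot as it stands.
- The arm moves only by the shell command python3 -m pendant 'ROWS' [OPENING] [FORCE]. ROWS is JSON, a list of rows, each a list of 2 entries, a list of its own where there are three numbers: the shift along the world's x, y, z in cm, then the turn about the world's z in rad. A call has 1 to 20 rows; each row shifts and turns the commanded pose from where the row before left it; what a row does not reach is not made up. A row lasts 1/12 s, in which the tool goes at most 41.7 mm and 7.16 degrees, less where a joint would pass 70% of its speed; a pose out of reach is approached as far as the arm can. A call is refused whole if a number of a shift passes 4.17 or a number of a turn 0.125, either way. A call with a gripper value outside its range is refused whole. OPENING is the opening, from 0 (shut) to 1 (fully open), set as the call begins (- or left out, the last holds). The fingers move at their own pace and stop on an object; FORCE is the grip in N (left out, the last holds). Time passes only in rows, so rows that do not move let the fingers close. It gives the time, the measured TCP pose, the force, the opening and the grip force at its end, in the units of the state.
- ctrl.get_obs(): the state, without advancing time (a new reading comes with each control period).
- ctrl.camera(name): name is "scene" or "top" or "wrist"; returns a dict with "color" (384x512x3 uint8, red, green, blue), "intrinsics" (3x3 intrinsics, pixels), "camera_from_world" (4x4, takes a point from world to camera coordinates). Camera axes: x right, y down, z forward; pixel columns grow to the right and rows downward; lengths in m; the calibration is good to about 2 mm. A picture is of the moment at which its call begins. There is no depth.
- ctrl.hand_in(): hands the job in; it is judged then, once.
The state is a dict: "time_s": time; "qpos": joint angles; "joint_vel": joint speeds; "tau": joint torques, N m; "ee_pos": TCP position; "eef_rot": TCP orientation; "force": force on the tool from outside, world axes, zero at the start; "moment": the same for the moment, N m; "grip_width": finger opening in m; "grip_force": force on a finger pad.
Only numpy, scipy, OpenCV 4.12 (cv2) and the standard library are available. Lean on these libraries where they do the work, as an engineer would, in place of code of your own. Each camera call takes 0.05 s, during which the arm holds its last target. There are 200 camera calls.

## Task

Load the two full-size wax blocks into the spring magazine one at a time: lay the first flat in the column and press it down until both end catches snap shut over it, and only then bring the second and press it down on top in the same way, so that both stay locked below the catches. Leave the worn wax piece, the abrasive block and the mug where they are.

Things in the scene. Friction and masses are not known exactly. Their poses are not given: they have to be found in the camera images.
- wax_1_center (a point): Centre of a full-size wax block (violet), 35 x 75 x 22 mm (its x, y, z), about 60 g, lying flat on the bench; z up, the 75 mm length along y. The point lies 11 mm above its underside. The two full-size blocks are alike and either may go first.
- wax_2_center (a point): Centre of the other full-size wax block, the same in all respects.
- magazine_mouth (a point): Middle of the open top of the wax magazine, a fixed metal column on a dark base plate (110 x 172 mm), level with its guide tops, 104 mm above the bench; z up, the column's long side along y. Blocks go in flat, their length along y. Inside 40 x 80 mm (x, y) between four corner angles; their lips flare out 5 mm and rise 4.5 mm above the point. A grey catch housing stands at each y end.
- magazine_seat (a point): Same axes, 18 mm below magazine_mouth: top of the resting spring follower plate, where the first block's underside comes to lie; the second at first rests on the catch ramps, its underside about 20 mm below the mouth. Between the corner angles the two long sides (+x, -x) are open, 58 mm wide, all the way down, so fingers holding a block have room.
- catch_line (a point): Same axes, 34 mm below magazine_mouth: underside of the two sprung catches (16 mm wide, ramp on top, flat below, tips 31.5 mm from the middle). A block is locked once its top has gone deeper than this (best 3 to 5 mm deeper, at most 7 is possible) and the catches have snapped back; let go, it rises against them. Locked centres: upper block 11 mm, lower block 33 mm below this point.
- follower (a joint): How far the follower plate is pressed down, m: 0 at rest, 0.038 with one block locked, 0.060 with two, stop at 0.067. Its spring pushes back with 3.6 N at 0, rising 2 N per cm to 17 N at the stop; damped, so press slowly (about 5 cm/s).
- catch_left (a joint): How far the catch at the magazine's +y end is pushed back outward, m: 0 shut (sticking in), about 0.006 when a block's end is passing it, stop at 0.010; springs shut by itself, 1.5 to 4 N.
- catch_right (a joint): The same for the catch at the -y end.
- worn_wax: A worn, shorter piece of wax (yellow), 34 x 59 x 20 mm, lying among the blocks; origin under its centre. Not to be loaded; leave alone.
- abrasive: A black rubber abrasive block, 34 x 60 x 22 mm, lying among the blocks; origin under its centre. Leave alone.
- mug: A white dotted mug, 82 x 114 x 91 mm, on the left of the bench; origin under its centre. Leave alone.
Things that resemble listed ones, but are neither listed nor needed, are in the scene too. Leave any blue or turquoise look-alike of the part that bears wax_1_center alone.

How it is judged:
By the outcome, as a careful person would: the job done as asked, in the order asked, and still so for the second after the job is handed in, with the robot touching nothing.
It also fails if it takes over 67 s, if anything falls off the work surface, if the arm or the gripper's body presses on something with over 40 N, if the wrist force passes 120 N, or if a joint passes its speed limit or range.

## Working session

There is one attempt and no reset: what is moved stays moved. The work goes in short steps, Python scripts to look and compute and a shell command to move; the robot and the scene stay as the last step left them, time stands still between calls to the robot, and variables do not carry over. Pictures are saved under pics/ and viewed, at most 10 in all, crops included, and the job is handed in when it is done.

```bash
mkdir -p pics; cat > h.py <<'E'
import numpy as np, cv2
from station import ctrl
def shot(n,f):
    c=ctrl.camera(n); cv2.imwrite(f'pics/{f}.png',c['color'][:,:,::-1])
    np.savez(f'pics/{f}.npz',K=c['intrinsics'],T=c['camera_from_world'],im=c['color']); return c
def w(f,u,v,z):
    d=np.load(f'pics/{f}.npz'); K,T=d['K'],d['T']
    r=T[:3,:3].T@np.linalg.solve(K,[u,v,1.]); o=-T[:3,:3].T@T[:3,3]
    return o+r*(z-o[2])/r[2]
def p(f,X):
    d=np.load(f'pics/{f}.npz'); c=d['K']@(d['T'][:3,:3]@X+d['T'][:3,3]); return c[:2]/c[2]
E
python3 - <<'E'
from h import *
a=shot('top','top0');b=shot('scene','scene0')
im=np.vstack([a['color'],b['color']])[:,:,::-1]
cv2.imwrite('pics/both.png',cv2.resize(np.hstack([a['color'],b['color']])[:,:,::-1],(800,300)))
cv2.imwrite('pics/top_big.png',cv2.resize(a['color'][:,:,::-1],(800,600),interpolation=cv2.INTER_CUBIC))
o=ctrl.get_obs();print(o)
E
```

```text
{'time_s': 0.1, 'qpos': array([ 1.19439477e+00,  3.00443944e-01,  1.52153433e+00, -4.19432930e-05,
        1.32071667e+00, -6.66185075e-02]), 'joint_vel': array([ 0.00151804, -0.00036005,  0.00014027,  0.00047855, -0.00055329,
        0.00054619]), 'tau': array([ 2.04378237e-03, -5.32640219e+01, -3.53283691e+01,  7.09781866e-02,
        2.34365434e-02, -7.67713641e-05]), 'ee_pos': array([0.16759043, 0.5235536 , 0.17852102]), 'eef_rot': array([-3.14049011e+00, -3.28414890e-05,  2.83181999e+00]), 'force': array([ 0.4223289 , -0.54490076, -0.57575393]), 'moment': array([-0.01969416,  0.03019258,  0.03759021]), 'grip_force': 0.0, 'grip_width': 0.09410828321909581}
```

View pics/top_big.png

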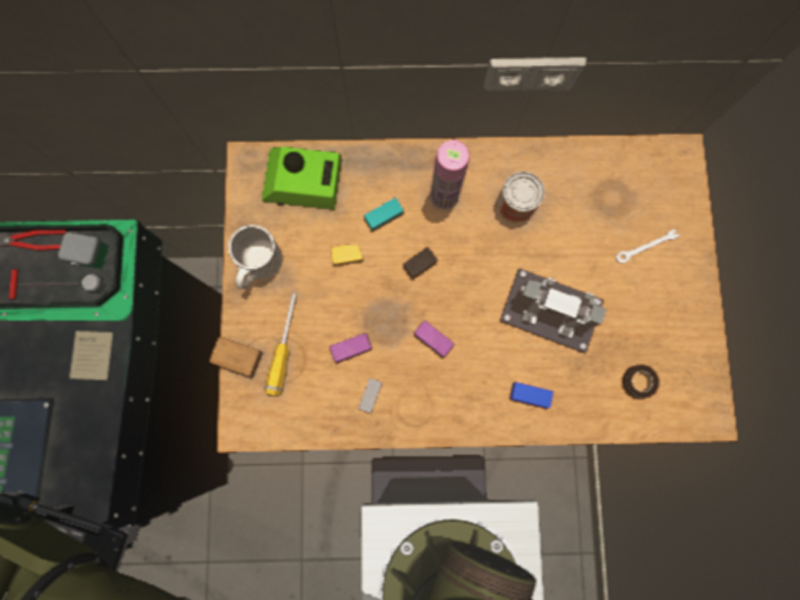

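View pics/scene0.png

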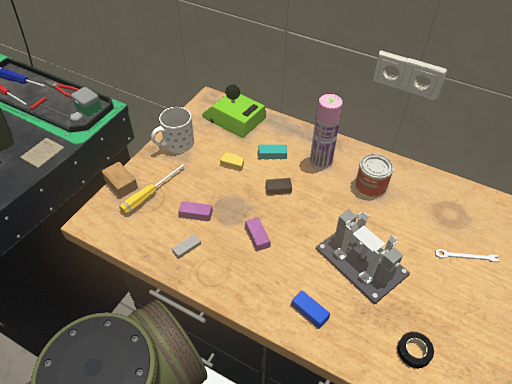

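The top picture (800 wide) shows two violet blocks at (350,348) and (434,339). The look-alikes are turquoise (384,214) and blue (532,395), and the worn piece is yellow (346,254). The abrasive is at (420,263) and the magazine at (553,310). The violet pair fits the description; next is an enlarged crop to confirm them and get the magazine's corners.

```bash
python3 - <<'E'
from h import *
for f in ('top0','scene0'):
    im=np.load(f'pics/{f}.npz')['im']; hsv=cv2.cvtColor(im,cv2.COLOR_RGB2HSV)
    m=cv2.inRange(hsv,(138,90,50),(165,255,255))
    n,l,s,c=cv2.connectedComponentsWithStats(m)
    for i in range(1,n):
        if s[i,4]>60:
            print(f,s[i],c[i],w(f,*c[i],.022 if f=='top0' else .015).round(4))
            if f=='top0':
                q=np.argwhere(l==i)[:,::-1].astype(np.float32)
                P=np.array([w(f,*a,.02)[:2] for a in q],np.float32)*1000
                print(cv2.minAreaRect(P), 'pca',np.degrees(np.arctan2(*np.linalg.eigh(np.cov(P.T))[1][:,1][::-1])))
t=np.load('pics/top0.npz')['im'][:,:,::-1]; s=np.load('pics/scene0.npz')['im'][:,:,::-1]
A=cv2.resize(t[165:230,312:397],None,fx=4.7,fy=4.7,interpolation=cv2.INTER_CUBIC)
B=cv2.resize(s[205:300,310:415],None,fx=3.8,fy=3.8,interpolation=cv2.INTER_CUBIC)
C=cv2.resize(t[195:240,200:300],None,fx=4,fy=4,interpolation=cv2.INTER_CUBIC)
o=np.zeros((600,800,3),np.uint8); o[:A.shape[0],:A.shape[1]]=A; o[:B.shape[0],401:401+B.shape[1]]=B[:,:399]; o[400:580,:400]=C
cv2.imwrite('pics/crop1.png',o)
E
```

```text
top0 [266 206  24  22 244] [277.31147541 216.49590164] [0.4454 0.0218 0.022 ]
((445.82275390625, 21.78545379638672), (68.81236267089844, 29.62763786315918), 50.757633209228516) pca 50.237284417133104
top0 [212 214  25  17 246] [223.95121951 222.1504065 ] [0.432  0.1759 0.022 ]
((432.22039794921875, 176.03176879882812), (29.58597755432129, 69.09925079345703), 20.139446258544922) pca 110.27296535074744
```

View pics/crop1.png

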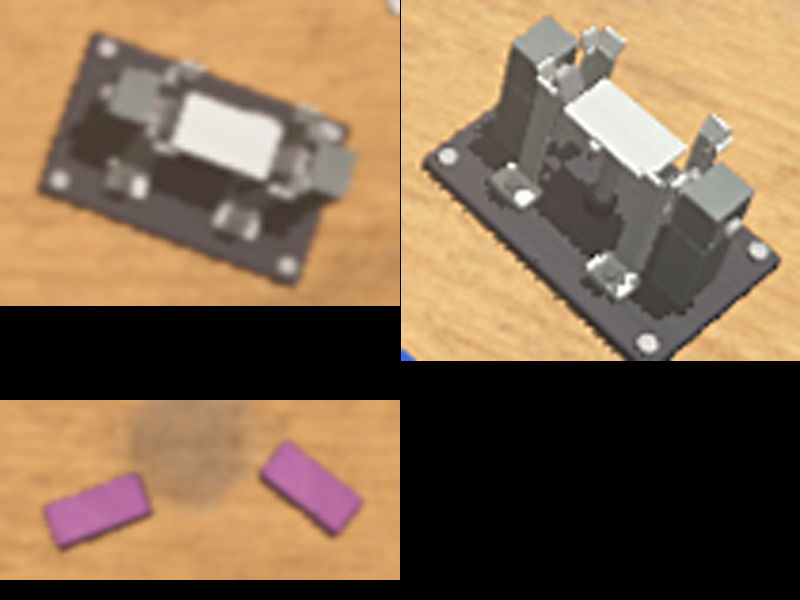

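The crop confirms both violet blocks, lying flat at full length. In the magazine crop the four base screws are at (107,48), (59,180), (288,265) and (331,131), and the white follower's centre is near (228,136).

```bash
python3 - <<'E'
from h import *
t=lambda x,y:(312+(x+.5)/4.7-.5,165+(y+.5)/4.7-.5)
s=lambda x,y:(310+(x-401+.5)/3.8-.5,205+(y+.5)/3.8-.5)
for z in(.006,.01):
  S=np.array([w('top0',*t(*a),z) for a in((107,48),(59,180),(288,265),(331,131))]);print(S.mean(0).round(4),np.linalg.norm(S[0]-S[1]),np.linalg.norm(S[1]-S[2]))
  for e in(S[0]-S[3],S[1]-S[2]):print(np.degrees(np.arctan2(e[1],e[0])))
  S=np.array([w('scene0',*s(*a),z) for a in((447,157),(648,343),(758,250))]);print((S[0]+S[2])/2,np.linalg.norm(S[0]-S[1]),np.linalg.norm(S[1]-S[2]),np.degrees(np.arctan2(*(S[0]-S[1])[1::-1])))
F=np.array([w('top0',*t(*a),.086) for a in((187,93),(282,124),(270,178),(173,145))]);print('fol',F.mean(0))
F=np.array([w('scene0',*s(*a),.086) for a in((567,100),(605,80),(686,150),(640,175))]);print('fol',F.mean(0))
for b in ((.4454,.0218,.011),(.432,.176,.011)):print(p('scene0',np.array(b)))
E
python3 -m pendant '[[[2.4,-3.2,0],-0.08],[[2.4,-3.2,0],-0.08],[[2.4,-3.2,0],-0.08],[[2.4,-3.2,0],-0.08],[[2.4,-3.2,0],-0.08],[[2.4,-3.2,0],-0.08],[[2.4,-3.2,0],-0.08],[[2.4,-3.2,0],-0.08],[[2.4,-3.2,-0.5],-0.08],[[2.4,-3.2,-0.5],-0.08],[[2.4,-2.8,-1],-0.107],[[0,0,-1],0],[[0,0,0],0],[[0,0,0],0]]' 1
```

```text
[ 0.4989 -0.2057  0.006 ] 0.09117682460947152 0.15092845735103566
67.8975885074785
68.12717863874867
[ 0.50100991 -0.20356425  0.006     ] 0.1509767663587971 0.09027609580873541 68.04232800955538
[ 0.4982 -0.2046  0.01  ] 0.09085371867386738 0.15039360783603503
67.89758850747855
68.12717863874866
[ 0.49826017 -0.20382236  0.01      ] 0.1502698230861208 0.08985338124043034 68.04232800955542
fol [ 0.49778361 -0.20433728  0.086     ]
fol [ 0.49732432 -0.20343719  0.086     ]
[256.76374991 233.07731536]
[195.09895139 210.45031268]
time_s: 1.27
ee_pos: [0.4312, 0.1759, 0.1487]
eef_rot: [-3.14, -0.0, 1.925]
force: [-0.2, 0.2, 0.2]
grip_width: 0.0942
grip_force: 0.0
```

```bash
cat >> h.py <<'E'
def violet(f,z):
    im=np.load(f'pics/{f}.npz')['im']; m=cv2.inRange(cv2.cvtColor(im,cv2.COLOR_RGB2HSV),(138,90,50),(165,255,255))
    n,l,s,c=cv2.connectedComponentsWithStats(m)
    for i in range(1,n):
        if s[i,4]>300:
            q=np.argwhere(l==i)[:,::-1].astype(np.float32)
            P=np.array([w(f,*a,z)[:2] for a in q],np.float32)*1000
            r=cv2.minAreaRect(P);print(s[i],r)
E
python3 - <<'E'
from h import *
shot('wrist','w1'); violet('w1',.022); violet('w1',.011)
E
```

```text
(no output)
```

View pics/w1.png

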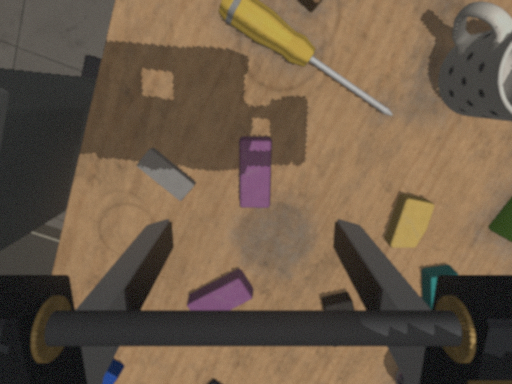

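The wrist view shows the target block at about (255,172), square to the fingers and partly in the gripper's shadow. I'll compare it with the projected model.

```bash
python3 - <<'E'
from h import *
c=np.array([.432,.176]);a=np.radians(110.3);L=np.array([np.cos(a),np.sin(a)]);W=np.array([-L[1],L[0]])
for z in(.022,0):
  for i,j in((1,1),(1,-1),(-1,-1),(-1,1)):
    print(z,p('w1',np.r_[c+i*.0375*L+j*.0175*W,z]).round(1))
for q in((240,137),(271,137),(271,207),(240,207)):print(w('w1',*q,.022))
for q in((240,151),(271,151)):print(w('w1',*q,.022))
im=np.load('pics/w1.npz')['im']
print(im[130:214:3,255].tolist())
E
```

```text
0.022 [235.2 137.3]
0.022 [270.1 137.4]
0.022 [269.  208.1]
0.022 [236.2 208. ]
0 [236.3 134.8]
0 [269.1 134.8]
0 [268.1 201.6]
0 [237.1 201.6]
[0.40695229 0.20707271 0.022     ]
[0.43611554 0.21790157 0.022     ]
[0.46295333 0.14873636 0.022     ]
[0.43204006 0.13724935 0.022     ]
[0.41173965 0.19374871 0.022     ]
[0.44123687 0.20470309 0.022     ]
[[151, 124, 91], [145, 117, 87], [87, 67, 57], [74, 49, 65], [129, 88, 120], [129, 87, 121], [128, 86, 121], [88, 61, 80], [83, 59, 75], [83, 58, 77], [82, 55, 75], [83, 60, 77], [114, 79, 106], [134, 95, 125], [131, 92, 124], [130, 86, 122], [133, 94, 126], [130, 88, 122], [129, 86, 122], [130, 87, 121], [129, 87, 121], [132, 90, 123], [131, 89, 120], [130, 88, 121], [131, 88, 121], [129, 88, 119], [128, 105, 92], [128, 106, 84]]
```

```bash
python3 -m pendant '[[[0.2,0.1,-2],0],[[0,0,-2],0],[[0,0,-2],0],[[0,0,-2],0],[[0,0,-2],0],[[0,0,-1.5],0],[[0,0,-1.2],0],[[0,0,-1],0],[[0,0,-0.6],0],[[0,0,0],0],[[0,0,0],0]]'
python3 -m pendant '[[[0,0,0],0],[[0,0,0],0],[[0,0,0],0],[[0,0,0],0],[[0,0,0],0],[[0,0,0],0],[[0,0,0],0],[[0,0,0],0]]' 0 40
```

```text
time_s: 2.23
ee_pos: [0.4338, 0.1772, 0.0065]
eef_rot: [3.141, 0.0, 1.926]
force: [0.6, -0.9, 0.4]
grip_width: 0.0944
grip_force: 0.0
time_s: 2.9
ee_pos: [0.4337, 0.1768, 0.0061]
eef_rot: [3.142, -0.0, 1.925]
force: [0.4, -0.6, 0.9]
grip_width: 0.0439
grip_force: 0.0
```

```bash
python3 -m pendant '[[[0,0,0],0],[[0,0,0],0],[[0,0,0],0],[[0,0,0],0],[[0,0,0],0],[[0,0,0],0]]'
python3 -m pendant '[[[0,0,1],0],[[0,0,1.5],0],[[0,0,2],0],[[0,0,2.5],0],[[0,0,2.5],0],[[0,0,2.5],0],[[0,0,2],0],[[0,0,1],0],[[0,0,0],0]]'
```

```text
time_s: 3.4
ee_pos: [0.4337, 0.1768, 0.0061]
eef_rot: [3.142, 0.0, 1.925]
force: [0.9, -0.4, -0.6]
grip_width: 0.0041
grip_force: 0.0
time_s: 4.15
ee_pos: [0.4345, 0.1771, 0.1583]
eef_rot: [3.138, 0.0, 1.925]
force: [0.2, 0.1, -0.5]
grip_width: 0.0006
grip_force: 0.0
```

```bash
python3 - <<'E'
from h import *
a=shot('wrist','w2')['color'];b=shot('scene','s2')['color']
o=np.hstack([a,b])[:,:,::-1]
cv2.imwrite('pics/c2.png',cv2.resize(o,(800,300),interpolation=cv2.INTER_AREA))
E
```

```text
(no output)
```

View pics/c2.png

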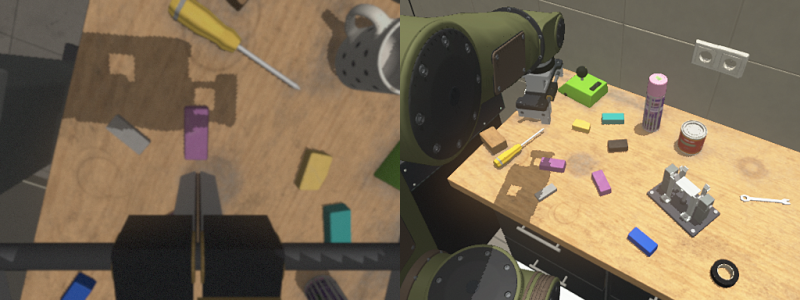

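```bash
python3 - <<'E'
from h import *
o=ctrl.get_obs();print(o['ee_pos'],o['eef_rot'],o['qpos'])
print('scene',p('s2',o['ee_pos']),'wrist',p('w2',o['ee_pos']), 'w cam', w('w2',256,192,.02))
d=np.load('pics/w2.npz');T=d['T'];print('campos',-T[:3,:3].T@T[:3,3],'axis',T[2,:3])
E
```

```text
[0.43336918 0.1767037  0.15542508] [-3.14102887e+00 -2.02800668e-05  1.92476628e+00] [ 3.08884236e-01  1.39477314e-01  1.77383451e+00 -5.46709610e-06
  1.22884496e+00 -4.50838901e-02]
scene [188.98300974 166.77842384] wrist [249.29453355 215.6521697 ] w cam [0.44749975 0.1569416  0.02      ]
campos [0.40737489 0.25126784 0.36595283] axis [ 0.09768894 -0.25197731 -0.96278986]
```

```bash
python3 - <<'E'
from h import *
shot('top','t3')
for f in('top0','t3','scene0','s2'):
    im=np.load(f'pics/{f}.npz')['im']; m=cv2.inRange(cv2.cvtColor(im,cv2.COLOR_RGB2HSV),(135,60,40),(168,255,255))
    n,l,s,c=cv2.connectedComponentsWithStats(m)
    for i in range(1,n):
        if s[i,4]>60: print(f,s[i],c[i].round(2))
a=np.load('pics/w2.npz')['im'][110:320,140:380,::-1]
b=np.load('pics/s2.npz')['im'][60:240,130:290,::-1]
t=np.load('pics/t3.npz')['im'][150:250,190:300,::-1]
o=np.zeros((600,800,3),np.uint8)
for im,x,y,k in((a,0,0,1.66),(b,400,0,2.4),(t,0,355,2.4)):
    r=cv2.resize(im,None,fx=k,fy=k,interpolation=cv2.INTER_CUBIC);o[y:y+r.shape[0],x:x+r.shape[1]]=r[:600-y,:800-x]
cv2.imwrite('pics/c3.png',o)
E
```

```text
top0 [266 206  24  22 254] [277.35 216.53]
top0 [212 214  25  17 256] [223.97 222.12]
t3 [266 206  24  22 259] [277.3  216.55]
scene0 [179 201  33  20 400] [195.32 209.25]
scene0 [246 217  24  34 428] [257.54 232.61]
s2 [179 201  33  20 449] [194.78 209.91]
s2 [246 217  24  33 412] [257.57 232.27]
```

View pics/c3.png

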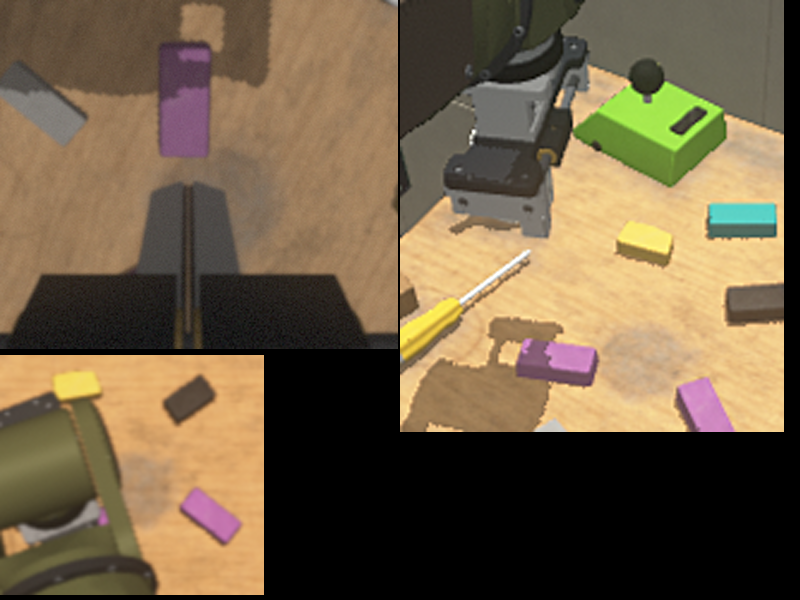

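The scene crop shows the fingertip at about (187,158), but the reported TCP projects to (189,167), and the block has not moved. So the fingers apparently closed above it. Triangulating the tip from the wrist and scene views will show the offset.

```bash
python3 - <<'E'
from h import *
from scipy.optimize import least_squares
o=ctrl.get_obs()['ee_pos']
for sc in((187,158),(184,158),(190,158)):
  r=least_squares(lambda X:np.r_[p('w2',X)-(253,220),p('s2',X)-sc],o);print(sc,r.x.round(4),r.fun.round(1))
for dz in(0,.01,.02,.03):print(dz,p('s2',o+[0,0,dz]).round(1),p('w2',o+[0,0,dz]).round(1))
print(ctrl.get_obs()['qpos'],ctrl.get_obs()['force'])
E
```

```text
(187, 158) [0.4341 0.182  0.1761] [ 0.2  0.3 -1.   0.7]
(184, 158) [0.4332 0.1836 0.1798] [-0.2 -0.3  0.9 -0.6]
(190, 158) [0.435  0.1804 0.1724] [ 0.6  0.9 -2.9  1.9]
0 [189. 167.] [249.  215.4]
0.01 [188.5 163.7] [248.9 220.8]
0.02 [188.  160.3] [248.7 226.8]
0.03 [187.5 156.8] [248.6 233.3]
[ 3.08867575e-01  1.40205329e-01  1.77422390e+00  1.85810728e-05
  1.22878280e+00 -4.51089514e-02] [0.07754654 0.13125458 0.02965156]
```

```bash
python3 - <<'E'
from h import *
d=np.load('pics/w1.npz');print(d['K'][0,0])
o=np.array([.4312,.1759,.1487]);a=np.radians(110.3);L=np.array([np.cos(a),np.sin(a),0]);W=np.array([-L[1],L[0],0])
for dz in(0,.01,.02,.03):
  print(dz,[p('w1',o+[0,0,dz]+s*.047*W+f*.008*L).round(0) for s in(1,-1) for f in(1,-1)])
a=np.load('pics/w1.npz')['im'][195:290,130:375,::-1]
cv2.imwrite('pics/c4.png',cv2.resize(a,None,fx=3,fy=3,interpolation=cv2.INTER_CUBIC))
E
```

```text
331.9090176146579
0 [array([180., 206.]), array([181., 228.]), array([322., 206.]), array([321., 229.])]
0.01 [array([177., 211.]), array([178., 234.]), array([326., 211.]), array([324., 235.])]
0.02 [array([173., 217.]), array([175., 241.]), array([329., 217.]), array([327., 241.])]
0.03 [array([169., 223.]), array([171., 248.]), array([333., 223.]), array([331., 248.])]
```

View pics/c4.png

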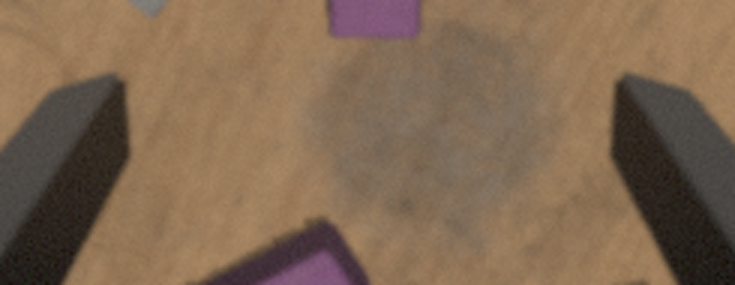

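The open-finger tips in the wrist crop are at (171,221) and (337,221). The scene view agrees: the real tips are about 26 mm above the reported TCP in z, while xy agrees. I'll reopen, go deeper, and feel for the bench to get the exact offset.

```bash
python3 -m pendant '[[[0,0,0],0],[[0,0,0],0],[[0,0,-1.5],0],[[0,0,-1.5],0],[[0,0,-1.5],0],[[0,0,-1.5],0],[[0,0,-1.5],0],[[0,0,-1.5],0],[[0,0,-1.5],0],[[0,0,-1.5],0],[[0,0,-1.5],0],[[0,0,-1.2],0],[[0,0,-1],0],[[0,0,-1],0],[[0,0,-0.5],0],[[0,0,-0.5],0],[[0,0,0],0],[[0,0,0],0]]' 1
python3 -m pendant '[[[0,0,-0.1],0],[[0,0,-0.1],0],[[0,0,0],0]]'
```

```text
time_s: 5.8
ee_pos: [0.4338, 0.1769, -0.0208]
eef_rot: [3.141, 0.0, 1.925]
force: [-0.9, 0.2, 0.3]
grip_width: 0.0941
grip_force: 0.0
time_s: 6.05
ee_pos: [0.4338, 0.1768, -0.0228]
eef_rot: [3.141, 0.0, 1.925]
force: [-0.9, 0.4, 0.1]
grip_width: 0.0939
grip_force: 0.0
```

```bash
python3 -m pendant '[[[0,0,-0.1],0],[[0,0,-0.1],0],[[0,0,0],0]]'
python3 -m pendant '[[[0,0,-0.1],0],[[0,0,-0.1],0],[[0,0,0],0]]'
```

```text
time_s: 6.3
ee_pos: [0.4336, 0.1768, -0.0251]
eef_rot: [-3.141, -0.0, 1.925]
force: [-0.1, -0.5, 0.6]
grip_width: 0.0937
grip_force: 0.0
time_s: 6.55
ee_pos: [0.4338, 0.1768, -0.0262]
eef_rot: [3.142, 0.0, 1.925]
force: [-5.3, -2.5, 14.3]
grip_width: 0.0942
grip_force: 7.4
```

Contact came at a reported z of −0.026, so the offset is 26 mm. I'll back up 4 mm and grip.

```bash
python3 -m pendant '[[[0,0,0.2],0],[[0,0,0.2],0],[[0,0,0],0],[[0,0,0],0],[[0,0,0],0],[[0,0,0],0],[[0,0,0],0],[[0,0,0],0],[[0,0,0],0],[[0,0,0],0],[[0,0,0],0],[[0,0,0],0],[[0,0,0],0],[[0,0,0],0]]' 0 40
```

```text
time_s: 7.72
ee_pos: [0.4337, 0.1768, -0.023]
eef_rot: [-3.142, 0.0, 1.925]
force: [0.0, -0.8, -0.9]
grip_width: 0.034
grip_force: 40.0
```

```bash
python3 -m pendant '[[[0,0,0.5],0],[[0,0,1],0],[[0,0,1.5],0],[[0,0,2],0],[[0,0,2],0],[[0,0,2],0],[[0,0,2],0],[[0,0,1.5],0],[[0,0,1.5],0],[[0,0,1],0]]'
python3 -m pendant '[[[0.4,-2.4,0],-0.046],[[0.4,-2.4,0],-0.046],[[0.4,-2.4,0],-0.046],[[0.4,-2.4,0],-0.046],[[0.4,-2.4,0],-0.046],[[0.4,-2.4,0],-0.046],[[0.4,-2.4,0],-0.046],[[0.4,-2.4,0],-0.046],[[0.4,-2.4,0],-0.046],[[0.4,-2.4,0],-0.046],[[0.4,-2.4,0],-0.046],[[0.4,-2.4,0],-0.046],[[0.4,-2.4,0],-0.046],[[0.4,-2.4,0],-0.046],[[0.4,-2.4,0],-0.046],[[0.4,-2.1,0],-0.048],[[0,0,0],0],[[0,0,0],0],[[0,0,0],0]]'
python3 - <<'E'
from h import *
a=shot('wrist','w5')['color'];b=shot('scene','s5')['color']
o=np.zeros((600,800,3),np.uint8)
o[:450,:400]=cv2.resize(a[60:330,136:376,::-1],(400,450),interpolation=cv2.INTER_CUBIC)
o[:450,400:]=cv2.resize(b[120:300,290:450,::-1],(400,450),interpolation=cv2.INTER_CUBIC)
cv2.imwrite('pics/c5.png',o); print(ctrl.get_obs()['ee_pos'],ctrl.get_obs()['eef_rot'])
E
```

```text
time_s: 8.55
ee_pos: [0.434, 0.1769, 0.1294]
eef_rot: [3.139, 0.0, 1.925]
force: [0.2, 0.8, -0.1]
grip_width: 0.0343
grip_force: 40.0
time_s: 10.13
ee_pos: [0.4974, -0.2036, 0.1271]
eef_rot: [-3.141, -0.0, 1.188]
force: [-1.4, -0.3, -0.0]
grip_width: 0.0344
grip_force: 40.0
[ 0.49758547 -0.20328293  0.12724649] [-3.14151933e+00 -6.61196257e-05  1.18839417e+00]
```

View pics/c5.png

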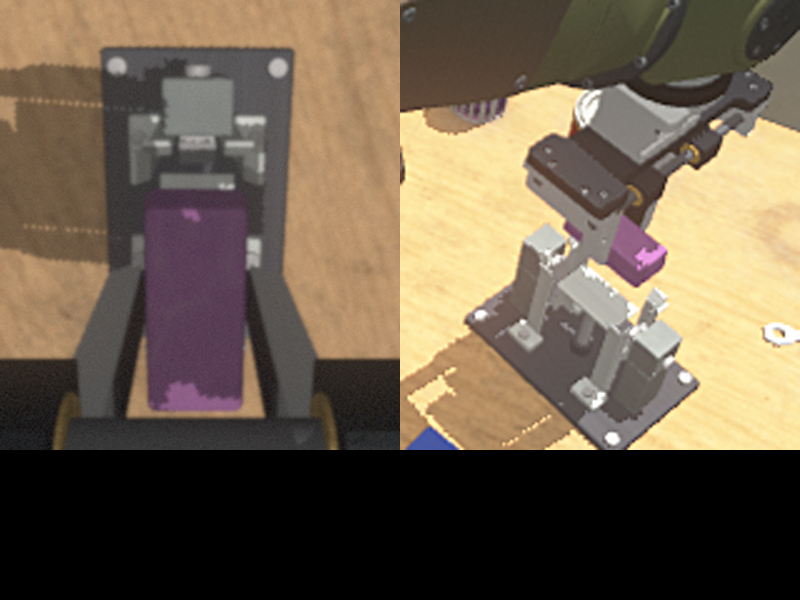

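The wrist crop shows the block square to the magazine (columns 146–246), with base screws at (116,66) and (278,67). The lengthwise offset still needs checking.

```bash
python3 - <<'E'
from h import *
f=lambda x,y:(136+(x+.5)/1.6667-.5,60+(y+.5)/1.6667-.5)
o=ctrl.get_obs()['ee_pos']
zt=.1272+.045
B=np.array([w('w5',*f(*q),zt) for q in((146,205),(246,205),(242,410),(149,410))])
print('block',B.mean(0),np.linalg.norm(B[0]-B[3]),np.linalg.norm(B[0]-B[1]))
a=np.arctan2(*((B[0]+B[1]-B[2]-B[3])[1::-1]));print('ang',np.degrees(a))
S=np.array([w('w5',*f(*q),.008) for q in((116,66),(278,67))]);print('screws',S,np.linalg.norm(S[0]-S[1]))
m=S.mean(0)[:2];e=(S[0]-S[1])[:2];e/=np.linalg.norm(e);n=np.array([-e[1],e[0]]);print(e,n)
for s in(1,-1):print('mag',m+s*.075*n)
L=np.array([np.cos(1.1873),np.sin(1.1873)]);print('block-mag est',(B.mean(0)[:2]-(.498,-.204))@L,'screwang',np.degrees(np.arctan2(e[1],e[0])))
H=np.array([w('w5',*f(*q),.11) for q in((163,80),(233,80),(235,135),(163,135))]);print('housing@.11',H.mean(0))
E
```

```text
block [ 0.49836879 -0.2034739   0.1722    ] 0.07190098542831466 0.030404573520880152
ang 67.98999703819757
screws [[ 0.48415082 -0.11742422  0.008     ]
 [ 0.56980831 -0.15245313  0.008     ]] 0.09254312404407104
[-0.92559537  0.37851449] [-0.37851449 -0.92559537]
mag [ 0.49859098 -0.20435833]
mag [ 0.55536815 -0.06551902]
block-mag est 0.0006258702165875955 screwang 157.7583028488147
housing@.11 [ 0.5217547 -0.1485004  0.11     ]
```

```bash
python3 -m pendant '[[[0.03,-0.06,-0.5],0],[[0,0,-1],0],[[0,0,-1],0],[[0,0,-0.8],0],[[0,0,-0.5],0],[[0,0,-0.5],0],[[0,0,-0.5],0],[[0,0,-0.5],0],[[0,0,-0.4],0],[[0,0,0],0]]' - 60
python3 -m pendant '[[[0,0,-0.4],0],[[0,0,-0.4],0],[[0,0,-0.4],0],[[0,0,-0.4],0],[[0,0,0],0]]'
```

```text
time_s: 11.07
ee_pos: [0.4976, -0.2046, 0.0692]
eef_rot: [-3.14, -0.0, 1.187]
force: [0.1, 0.5, -0.1]
grip_width: 0.0345
grip_force: 60.0
time_s: 11.48
ee_pos: [0.4984, -0.205, 0.0541]
eef_rot: [3.14, 0.0, 1.187]
force: [0.9, -0.4, 4.7]
grip_width: 0.0341
grip_force: 60.0
```

```bash
python3 -m pendant '[[[0,0,-0.4],0],[[0,0,-0.4],0],[[0,0,-0.4],0],[[0,0,-0.4],0],[[0,0,-0.4],0],[[0,0,-0.4],0],[[0,0,-0.4],0],[[0,0,-0.3],0],[[0,0,-0.2],0],[[0,0,0],0],[[0,0,0],0]]'
```

```text
time_s: 12.4
ee_pos: [0.4988, -0.2052, 0.022]
eef_rot: [3.139, 0.0, 1.187]
force: [-1.1, 0.3, 11.2]
grip_width: 0.034
grip_force: 60.0
```

```bash
python3 -m pendant '[[[0,0,-0.1],0],[[0,0,-0.05],0],[[0,0,0],0],[[0,0,0],0]]'
python3 -m pendant '[[[0,0,0],0],[[0,0,0],0],[[0,0,0],0],[[0,0,0],0],[[0,0,0],0],[[0,0,0],0],[[0,0,0],0]]' 0.85
```

```text
time_s: 12.73
ee_pos: [0.4988, -0.2052, 0.0206]
eef_rot: [3.139, 0.0, 1.187]
force: [-1.0, -0.0, 11.6]
grip_width: 0.0343
grip_force: 60.0
time_s: 13.32
ee_pos: [0.4979, -0.2048, 0.0194]
eef_rot: [-3.141, -0.0, 1.187]
force: [0.2, 0.1, 1.0]
grip_width: 0.0771
grip_force: 0.0
```

```bash
python3 -m pendant '[[[0,0,1],0],[[0,0,1.5],0],[[0,0,2],0],[[0,0,2],0],[[0,0,2],0],[[0,0,2],0],[[0,0,1.5],0],[[0,0,1],0],[[0,0,0],0]]' 1
python3 - <<'E'
from h import *
a=shot('wrist','w6')['color'];b=shot('scene','s6')['color']
o=np.zeros((450,800,3),np.uint8)
o[:450,:400]=cv2.resize(a[60:330,136:376,::-1],(400,450),interpolation=cv2.INTER_CUBIC)
o[:450,400:]=cv2.resize(b[180:306,310:422,::-1],(400,450),interpolation=cv2.INTER_CUBIC)
cv2.imwrite('pics/c6.png',o); print(ctrl.get_obs()['ee_pos'],ctrl.get_obs()['eef_rot'])
E
```

```text
time_s: 14.07
ee_pos: [0.4988, -0.2051, 0.152]
eef_rot: [3.138, 0.0, 1.187]
force: [0.1, 0.1, 0.1]
grip_width: 0.0939
grip_force: 0.0
[ 0.49780924 -0.20471446  0.14927232] [-3.14140927e+00 -1.64898947e-05  1.18681360e+00]
```

View pics/c6.png

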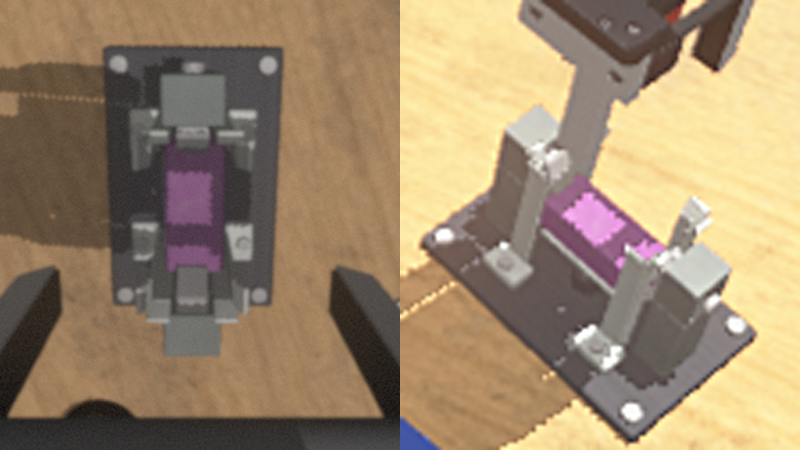

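Block one sits below both catches: in the wrist crop the ramps at (192,135) and (192,285) stand over its ends. Now the second violet block.

```bash
python3 -m pendant '[[[-0.5,2.2,0],-0.03],[[-0.5,2.2,0],-0.03],[[-0.5,2.2,0],-0.03],[[-0.5,2.2,0],-0.03],[[-0.5,2.2,0],-0.03],[[-0.5,2.2,0],-0.03],[[-0.5,2.2,0],-0.03],[[-0.5,2.2,0],-0.03],[[-0.5,2.2,0],-0.03],[[-0.7,2.8,0],-0.036],[[0,0,0],0],[[0,0,0],0],[[0,0,0],0]]'
python3 - <<'E'
from h import *
f='w7';im=shot('wrist',f)['color']
m=cv2.inRange(cv2.cvtColor(im,cv2.COLOR_RGB2HSV),(135,50,30),(170,255,255))
m=cv2.morphologyEx(m,cv2.MORPH_CLOSE,np.ones((5,5)))
n,l,s,c=cv2.connectedComponentsWithStats(m)
for i in range(1,n):
  if s[i,4]>400:
    q=np.argwhere(l==i)[:,::-1].astype(np.float32);P=np.array([w(f,*a,.022)[:2] for a in q],np.float32)*1000
    print(s[i],c[i],cv2.minAreaRect(q),cv2.minAreaRect(P))
print(ctrl.get_obs()['ee_pos'],ctrl.get_obs()['eef_rot'])
c=np.array([.4454,.0218]);a=np.radians(50.5);L=np.array([np.cos(a),np.sin(a)]);W=np.array([-L[1],L[0]])
for z in(.022,0):print([p(f,np.r_[c+i*.0375*L+j*.0175*W,z]).round(1).tolist() for i,j in((1,1),(1,-1),(-1,-1),(-1,1))])
E
```

```text
time_s: 15.25
ee_pos: [0.4458, 0.0209, 0.1489]
eef_rot: [-3.141, 0.001, 0.882]
force: [-0.5, -0.7, -0.7]
grip_width: 0.0939
grip_force: 0.0
[ 239  137   32   69 2072] [253.89671815 170.18388031] ((254.5, 171.0), (68.0, 31.0), 90.0) ((448.6745300292969, 21.686132431030273), (72.26456451416016, 31.376585006713867), 49.91371536254883)
[0.44593862 0.02058346 0.14904515] [-3.14097257e+00  6.13609496e-04  8.80777529e-01]
[[234.2, 137.5], [269.1, 137.5], [268.1, 208.1], [235.2, 208.1]]
[[235.4, 134.9], [268.1, 134.9], [267.2, 201.7], [236.2, 201.7]]
```

```bash
python3 -m pendant '[[[0.1,0.12,-1.5],0],[[0,0,-2],0],[[0,0,-2],0],[[0,0,-2],0],[[0,0,-2],0],[[0,0,-2],0],[[0,0,-1.5],0],[[0,0,-1.2],0],[[0,0,-1],0],[[0,0,-0.8],0],[[0,0,-0.5],0],[[0,0,-0.5],0],[[0,0,0],0],[[0,0,0],0]]'
python3 -m pendant '[[[0,0,-0.1],0],[[0,0,0],0]]'
```

```text
time_s: 16.47
ee_pos: [0.4471, 0.0223, -0.0203]
eef_rot: [3.141, -0.0, 0.881]
force: [1.2, -0.2, 0.4]
grip_width: 0.0938
grip_force: 0.0
time_s: 16.63
ee_pos: [0.4472, 0.0224, -0.0212]
eef_rot: [3.141, -0.0, 0.881]
force: [0.1, -0.1, -0.4]
grip_width: 0.094
grip_force: 0.0
```

```bash
python3 -m pendant '[[[0,0,-0.15],0],[[0,0,0],0],[[0,0,0],0],[[0,0,0],0],[[0,0,0],0],[[0,0,0],0],[[0,0,0],0],[[0,0,0],0],[[0,0,0],0],[[0,0,0],0],[[0,0,0],0],[[0,0,0],0],[[0,0,0],0],[[0,0,0],0]]' 0 40
```

```text
time_s: 17.8
ee_pos: [0.447, 0.0224, -0.023]
eef_rot: [3.142, -0.0, 0.881]
force: [-0.4, 0.1, -0.1]
grip_width: 0.034
grip_force: 40.0
```

```bash
python3 -m pendant '[[[0,0,0.5],0],[[0,0,1],0],[[0,0,1.5],0],[[0,0,2],0],[[0,0,2],0],[[0,0,2],0],[[0,0,2],0],[[0,0,1.5],0],[[0,0,1.5],0],[[0,0,1],0]]'
python3 -m pendant '[[[0.5,-2.2,0],0.03],[[0.5,-2.2,0],0.03],[[0.5,-2.2,0],0.03],[[0.5,-2.2,0],0.03],[[0.5,-2.2,0],0.03],[[0.5,-2.2,0],0.03],[[0.5,-2.2,0],0.03],[[0.5,-2.2,0],0.03],[[0.5,-2.2,0],0.03],[[0.6,-2.8,0],0.036],[[0,0,0],0],[[0,0,0],0],[[0,0,0],0]]'
python3 - <<'E'
from h import *
a=shot('wrist','w8')['color'];b=np.load('pics/w5.npz')['im']
o=np.hstack([cv2.resize(i[60:330,136:376,::-1],(400,450),interpolation=cv2.INTER_CUBIC) for i in(b,a)])
cv2.imwrite('pics/c8.png',o); print(ctrl.get_obs()['ee_pos'],ctrl.get_obs()['eef_rot'])
E
```

```text
time_s: 18.63
ee_pos: [0.4473, 0.0224, 0.1293]
eef_rot: [3.14, -0.001, 0.881]
force: [-0.3, -0.7, -1.5]
grip_width: 0.0346
grip_force: 40.0
time_s: 19.72
ee_pos: [0.4977, -0.2032, 0.1271]
eef_rot: [-3.141, -0.0, 1.186]
force: [-0.2, 0.7, -1.0]
grip_width: 0.0343
grip_force: 40.0
[ 0.49777412 -0.20285795  0.12716441] [-3.14125657e+00 -1.50670247e-04  1.18682852e+00]
```

View pics/c8.png

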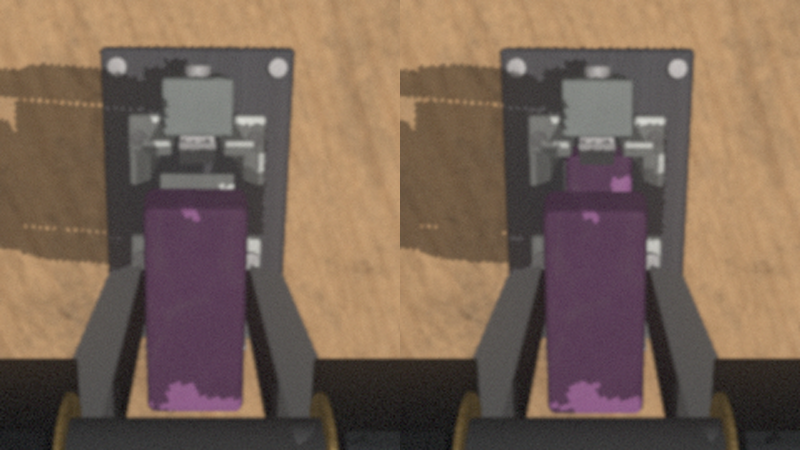

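Compared with the first block, the second sits about 1 mm further toward −L (edges at rows 208 and 412 instead of 205 and 410). That puts it on the magazine centre. Inserting.

```bash
python3 -m pendant '[[[0.03,-0.02,-0.5],0],[[0,0,-1],0],[[0,0,-1],0],[[0,0,-0.8],0],[[0,0,-0.5],0],[[0,0,-0.5],0],[[0,0,-0.5],0],[[0,0,-0.5],0],[[0,0,-0.4],0],[[0,0,0],0]]' - 60
python3 -m pendant '[[[0,0,-0.4],0],[[0,0,-0.4],0],[[0,0,-0.4],0],[[0,0,-0.4],0],[[0,0,0],0]]'
```

```text
time_s: 20.6
ee_pos: [0.498, -0.2036, 0.0692]
eef_rot: [-3.141, -0.0, 1.187]
force: [-0.1, 0.4, -1.1]
grip_width: 0.0342
grip_force: 60.0
time_s: 21.02
ee_pos: [0.4992, -0.2042, 0.0545]
eef_rot: [3.139, 0.0, 1.187]
force: [3.5, -1.5, 2.3]
grip_width: 0.0342
grip_force: 60.0
```

```bash
python3 -m pendant '[[[0,0,-0.4],0],[[0,0,-0.4],0],[[0,0,-0.4],0],[[0,0,-0.4],0],[[0,0,-0.4],0],[[0,0,0],0]]'
python3 -m pendant '[[[0,0,-0.4],0],[[0,0,-0.4],0],[[0,0,-0.3],0],[[0,0,-0.2],0],[[0,0,-0.1],0],[[0,0,0],0],[[0,0,0],0]]'
```

```text
time_s: 21.52
ee_pos: [0.4998, -0.2047, 0.0352]
eef_rot: [3.137, 0.001, 1.187]
force: [3.0, -2.6, 9.5]
grip_width: 0.034
grip_force: 60.0
time_s: 22.1
ee_pos: [0.4998, -0.2047, 0.0217]
eef_rot: [3.137, 0.001, 1.187]
force: [1.3, -2.2, 13.2]
grip_width: 0.0339
grip_force: 60.0
```

```bash
python3 -m pendant '[[[0,0,-0.1],0],[[0,0,-0.1],0],[[0,0,0],0],[[0,0,0],0],[[0,0,0],0]]'
python3 - <<'E'
from h import *
b=shot('scene','s9')['color'];b2=np.load('pics/s6.npz')['im']
o=np.hstack([cv2.resize(i[180:306,310:422,::-1],(400,450),interpolation=cv2.INTER_CUBIC) for i in(b2,b)])
cv2.imwrite('pics/c9.png',o); print(ctrl.get_obs()['ee_pos'],ctrl.get_obs()['force'])
E
```

```text
time_s: 22.52
ee_pos: [0.4999, -0.2048, 0.0198]
eef_rot: [3.137, 0.001, 1.187]
force: [0.8, -1.7, 14.8]
grip_width: 0.0341
grip_force: 60.0
[ 0.49984325 -0.2047742   0.01980715] [ 1.66972313 -1.99767139 15.02964537]
```

```bash
python3 -m pendant '[[[0,0,0],0],[[0,0,0],0],[[0,0,0],0],[[0,0,0],0],[[0,0,0],0],[[0,0,0],0],[[0,0,0],0]]' 0.85
python3 -m pendant '[[[0,0,1],0],[[0,0,1.5],0],[[0,0,2],0],[[0,0,2],0],[[0,0,2],0],[[0,0,2],0],[[0,0,1.5],0],[[0,0,1],0],[[0,0,0],0],[[0,0,0],0]]' 1
python3 - <<'E'
from h import *
shot('wrist','w9');shot('scene','s10')
print(ctrl.get_obs()['ee_pos'])
for f in('w6','w9','s6','s10'):
    im=np.load(f'pics/{f}.npz')['im']; m=cv2.inRange(cv2.cvtColor(im,cv2.COLOR_RGB2HSV),(135,45,30),(170,255,255))
    if f[0]=='s':m[:, :310]=0; m[:180]=0
    n,l,s,c=cv2.connectedComponentsWithStats(m)
    for i in range(1,n):
        if s[i,4]>60: print(f,s[i],c[i].round(1))
    if f[0]=='w':
        for r in (160,170,180,200,210):
            q=np.flatnonzero(m[r]);print(r,q.min() if len(q) else 0,q.max() if len(q) else 0,end=' | ')
        print()
E
```

```text
time_s: 23.15
ee_pos: [0.4982, -0.2038, 0.0179]
eef_rot: [-3.141, -0.0, 1.187]
force: [-0.1, 0.2, 0.9]
grip_width: 0.0772
grip_force: 0.0
time_s: 23.98
ee_pos: [0.4982, -0.2038, 0.148]
eef_rot: [3.141, 0.0, 1.187]
force: [0.4, -0.4, 0.1]
grip_width: 0.0941
grip_force: 0.0
[ 0.49785034 -0.20356907  0.14704979]
w6 [ 81   0  44  17 481] [106.1   5.9]
w6 [ 234  142   38   82 2572] [252.5 184.1]
160 235 271 | 170 234 271 | 180 235 270 | 200 236 269 | 210 235 269 | 
w9 [ 235  142   40   85 2656] [254.7 186.4]
160 236 273 | 170 237 273 | 180 236 273 | 200 237 271 | 210 237 272 | 
s6 [349 229  36  32 504] [364.3 243.8]
s10 [347 229  38  37 670] [363.1 246.1]
```

Same outline as with one block locked: both end widths are within 1 px, allowing for the 2 mm lower camera. In the scene view the top is at the same height and the violet stack reaches lower. Both blocks are locked, so I'm handing in.

```bash
python3 -c "
from station import ctrl
print(ctrl.hand_in())"
```

```text
the job is handed in; nothing more can be done
None
```

I loaded both violet wax blocks one after the other and handed the job in at about 24 s; force and image readings indicate both are locked under the catches, and nothing else was touched.

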